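# Draw the jaw of a comb jig into line with a tapered pin

### The job

A black reed comb lies in the sloping jig, but the sliding jaw still stands open, so its hole is out of line with the hole in the table under it. Take the tapered draw pin (the one with the mushroom head) out of the wooden tool block and push it square to the slope through both holes until its collar rests on the jaw, so that the taper of the pin itself draws the jaw into line against the comb; leave the pin there and let go. Do not push the jaw over by other means, and leave the comb in its place and the punch and the things around where they are.

Things in the scene. Friction and masses are not known exactly. Their poses are not given: they have to be found in the camera images.
- jig: Fixed metal jig: foot plate 150 x 176 x 10 mm; origin at the centre of its underside. Its sloping table (130 mm up the slope, 172 mm across, 8 mm thick, middle of the upper face 80 mm above the desk) rises at 30 degrees along the jig's level x axis, so its face looks up and back to the jig's -x side. Below the table's hole there is 45 mm of free room square to the table.
- table_hole (a point): Centre of the round hole (15 mm across, through the 8 mm table) at the table's upper face, which lies under the jaw. Axes: x up the slope, y across the slope, z square to the slope, upward and out of the hole (30 degrees from vertical, leaning to the jig's -x).
- jaw_hole (a point): Centre of the 15 mm round hole (through the 6 mm jaw plate) at the jaw's upper face; moves with the jaw. Axes as table_hole. In line it lies 6 mm above table_hole along z; at the start it is 3.5 to 6.5 mm too far up the slope (+x). Screw heads 34 mm to either side (y) stand up to 12.5 mm above the table.
- jaw (a joint): Slide of the jaw plate along the slope, m: 0 = the two holes dead in line, positive = jaw up the slope (open). It closes on the comb at about 0.001, within the play of the pin in the holes; stops at -0.001 and 0.008. Stiff: it takes about 5 N to move and stays where it is left. Pushing the pin home takes about 10 N.
- draw_pin: Loose steel tapered pin (drift), 0.12 kg, upright in the block at the start. Origin on its axis at the collar's underside, z towards the head. Below: 10 mm straight shank 14 mm across, 39 mm taper, rounded point 4 mm across. Above: collar 24 mm across, 5 mm thick; grooved round grip 16 mm across from 5 to 58 mm (grasp here, any way round); mushroom head 22 mm across up to 68 mm.
- pin_point (a point): The point of the draw pin: 50 mm below its origin on the axis (axes as those of draw_pin). With the collar resting on the jaw it is 44 mm below table_hole along z.
- tool_block: Fixed wooden block 116 x 62 mm, 60 mm high; origin at the centre of its underside. Two upright holes 18 mm across and 55 mm deep at x = +28 and -28 mm on its own x axis hold the draw pin and the punch, either way round, their collars resting on the block's top.
- punch: Loose plain steel knock-out punch in the other hole of the block; origin at the underside of its 21 mm collar, slim plain grip 10 mm across that ends 41 mm above it without a head, straight 12 mm shank. Not needed; leave it standing.
- comb: Loose black moulded comb 26 x 152 x 14 mm lying across the slope in the jig, resting against the low fence; origin at the centre of its underside, y along its length.
- nest (a point): Where the comb belongs: middle of its resting place on the table's upper face.
- tin: Bystander: shallow round tin with brass reeds, 89 mm across, 17 mm high; origin at the centre of its underside.
- file: Bystander: needle file with an orange handle, 150 mm long, lying flat; origin at its middle, underside.
- dropper_bottle: Bystander: small clear dropper bottle, 25 mm across, 84 mm high; origin at the centre of its underside.

How it is judged:
By the outcome, as a careful person would: the job done as asked, in the order asked, and still so for the second after the job is handed in, with the robot touching nothing.
It also fails if it takes over 38 s, if anything falls off the work surface, if the arm or the gripper's body presses on something with over 40 N, if the wrist force passes 120 N, or if a joint passes its speed limit or range.

### The arm

A 6-joint arm with a two-finger parallel gripper is mounted at the origin on a cart in front of the work surface, level with it; the furniture and walls round the work are solid. World frame = base frame: x ahead of the robot, y to its left, z up, the work surface at z = 0. Lengths are in m, angles in degrees, forces in N, time in s.
With the tool pointing down it reaches from about 0.3 to 0.75 m from the base axis. Payload 8.5 kg.
Tool frame: the origin (TCP) lies between the finger pads; the fingertips stand 22 mm ahead of it and the grasp point (between the pads) lies 3 mm ahead of it (env.nose_length is the distance from the TCP to the fingertips, in m); z points along the fingers, x is the direction in which the jaws open and shut, and the axes are right-handed (so a half turn about z gives the same grasp; the last joint's range is limited). The gripper opens to 85 mm and grips with 20 to 120 N. Pads are 22 mm wide; open, the fingers measure 114 mm over their backs; the gripper's body (76 mm by 85 mm) begins 54 mm behind the grasp point. The pads swing forward as they close: fully open they stand 13 mm farther back than shut.
Start: joints at [59.857, 21.807, 74.336, -0, 83.858, -12.336], TCP at [0.168, 0.524, 0.253] pointing down, gripper open.
Joint ranges: [-178.18, 178.18], [-50.72, 133.34], [12.68, 142.11], [-81.47, 261.47], [9.98, 163.14], [-165.26, 165.26]. Speed limits (degrees/s): [136.94, 136.94, 180, 180, 180, 180].

### API

Orientations are given as a 3x3 rotation matrix whose columns are the frame's x, y, z axes.
In Python, from rig import env gives the robot as it stands.
- The arm moves only by the tool arm_command, never from a script. Its argument "steps" is a list of rows, each an object with "delta_pos": the shift along the world's x, y, z in mm, a list of three; "dr": the turn, a rotation vector about the world's x, y, z in degrees, a list of three. In form: [{"delta_pos": [dx, dy, dz], "dr": [wx, wy, wz]}, ...]. A call has 1 to 20 rows; each row shifts and turns the commanded pose from where the row before left it; what a row does not reach is not made up. A row lasts 1/10 s, in which the tool goes at most 50 mm and 8.59 degrees, less where a joint would pass 70% of its speed; a pose out of reach is approached as far as the arm can. A call with a gripper value outside its range is refused whole. "grip" is the opening, from 0 (shut) to 1 (fully open), set as the call begins (left out, the last holds). The fingers move at their own pace and stop on an object; "squeeze" is the grip in N (left out, the last holds). Time passes only in rows, so rows that do not move let the fingers close. It gives the time, the measured TCP pose, the force and the opening at its end, in the units of the state.
- env.observe(): the state, without advancing time (a new reading comes with each control period).
- env.get_image(name): name is "scene" or "top"; returns the picture (400x640x3 uint8, blue, green, red); there is no depth.
- env.get_calibration(name): a dict with "fx", "fy", "cx", "cy" (pixels), "view" (4x4, takes a point from world to camera coordinates). Camera axes: x right, y up, looking along -z (the intrinsics and any distortion apply to the point x, -y, -z); pixel columns grow to the right and rows downward; lengths in m; the calibration is good to about 2 mm. A picture is of the moment at which its call begins. get_calibration takes no time and is no camera call.
- env.close_job(): hands the job in, once; it reports no verdict.
The state is a dict: "time_s": time; "q": joint angles; "qvel": joint speeds; "joint_efforts": joint torques, N m; "position": TCP position; "tool_rot": TCP orientation; "ft_force": force on the tool from outside, world axes, zero at the start; "wrist_torque": the same for the moment, N m; "grip_width": finger opening in m.
Only numpy, scipy, OpenCV 4.12 (cv2) and the standard library are available. Lean on these libraries where they do the work, as an engineer would, in place of code of your own. Each camera call takes 0.05 s, during which the arm holds its last target. There are 200 camera calls.

## Working session

There is one attempt and no reset: what is moved stays moved. The work goes in short steps, Python scripts to look and compute and a tool call to move; the robot and the scene stay as the last step left them, time stands still between calls to the robot, and variables do not carry over. Pictures are saved under pics/ and viewed, about 8 in all and at most 12, crops included, and the job is handed in when it is done.

Besides the shell and the picture viewer there is one more tool, called after "Emit:" by a JSON object that holds its "name" and its "arguments", one argument or row to a line. arm_command: Moves the arm, as the interface text tells. Its arguments: {"type":"object","properties":{"steps":{"type":"array"},"grip":{"type":"number"},"squeeze":{"type":"number"}},"required":["steps"]}

```bash
mkdir -p pics; ls; python3 - <<'E'
from rig import env
import cv2
for n in("scene","top"):
    cv2.imwrite(f"pics/{n}0.png",env.get_image(n)); print(n,env.get_calibration(n))
print(env.observe(), env.nose_length)
E
```

```text
pics
scene {'fx': 438.77439663317756, 'fy': 438.77439663317756, 'cx': 316.7471603457324, 'cy': 197.71973766821876, 'view': array([[-0.65079671, -0.75900569,  0.01933914,  0.16620577],
       [ 0.34700251, -0.274683  ,  0.8967377 , -0.28822397],
       [-0.67531689,  0.59030468,  0.44213967, -0.44632947],
       [ 0.        ,  0.        ,  0.        ,  1.        ]])}
top {'fx': 518.2761137382538, 'fy': 518.2761137382538, 'cx': 326.4249682535485, 'cy': 202.40207246346657, 'view': array([[-0.00474909, -0.99916953, -0.04046858, -0.15473124],
       [ 0.98535979, -0.01157266,  0.17009455, -0.52148354],
       [-0.17042162, -0.03906831,  0.98459643, -0.94115316],
       [ 0.        ,  0.        ,  0.        ,  1.        ]])}
{'time_s': 0.1, 'q': array([ 5.98573921e+01,  2.18379208e+01,  7.43754500e+01,  2.07310235e-04,
        8.38592567e+01, -1.23344654e+01]), 'qvel': array([ 0.11479145, -0.04477259, -0.17148197, -0.00095795, -0.06428156,
        0.02029315]), 'joint_efforts': array([ 4.06087012e-03, -4.49217868e+01, -2.31654793e+01, -1.46962770e-04,
        3.71595917e-03, -3.34714707e-05]), 'position': array([0.16808701, 0.52346262, 0.2527953 ]), 'tool_rot': array([[ 3.05830587e-01,  9.52085733e-01, -6.39635543e-04],
       [ 9.52085144e-01, -3.05831133e-01, -1.09437632e-03],
       [-1.23756054e-03, -2.74293746e-04, -9.99999197e-01]]), 'ft_force': array([-0.07234422,  0.08748853,  0.16202665]), 'wrist_torque': array([ 0.02158333, -0.01938632,  0.04100226]), 'grip_width': 0.08518514845046797} 0.022
```

View pics/scene0.png

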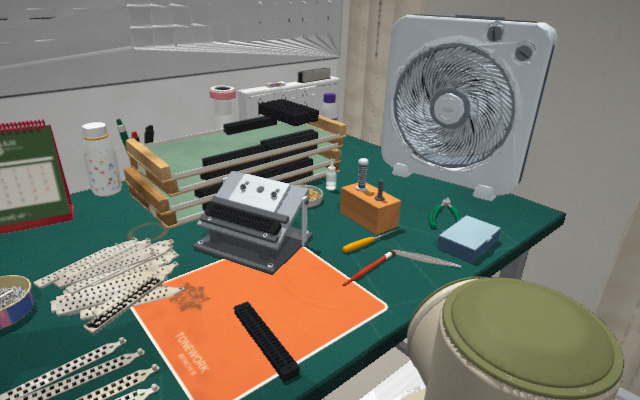

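View pics/top0.png

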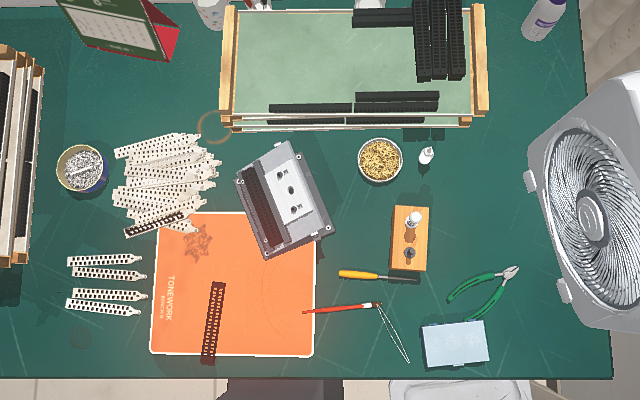

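The scene view shows the jig around (250,215) and the block at (370,205), with the pin behind at (363,175) and the punch at (380,190). In the top view the jig is at (283,200), the pin head at (413,218) and the punch at (409,253). I'll zoom in on both.

```bash
python3 - <<'E'
import cv2,numpy as np
s=cv2.imread("pics/scene0.png");t=cv2.imread("pics/top0.png")
r=lambda i,x,y,w,h,k:cv2.resize(i[y:y+h,x:x+w],None,fx=k,fy=k,interpolation=cv2.INTER_CUBIC)
a=np.hstack([r(t,230,135,105,130,4),r(t,380,195,60,80,6.5)[:520,:380]])
b=np.hstack([r(s,190,160,130,115,4)[:460],r(s,335,150,70,115,4)])
cv2.imwrite("pics/a.png",a);cv2.imwrite("pics/b.png",b);print(a.shape,b.shape)
E
```

```text
(520, 800, 3) (460, 800, 3)
```

View pics/a.png

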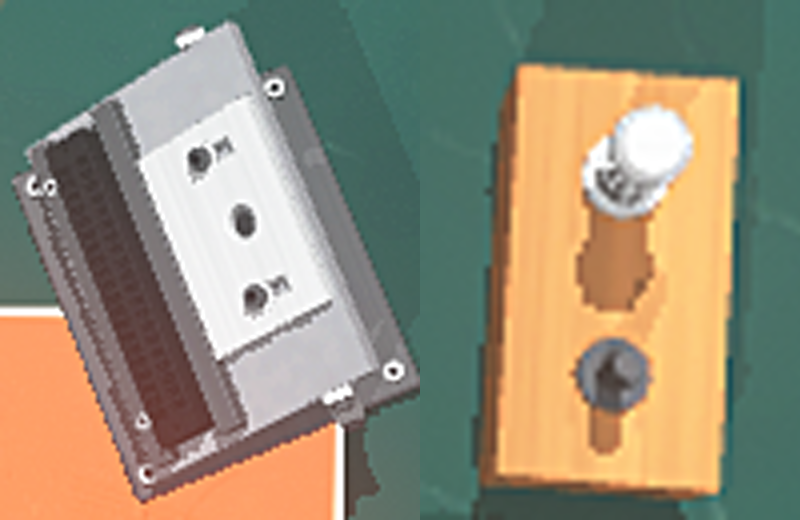

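View pics/b.png

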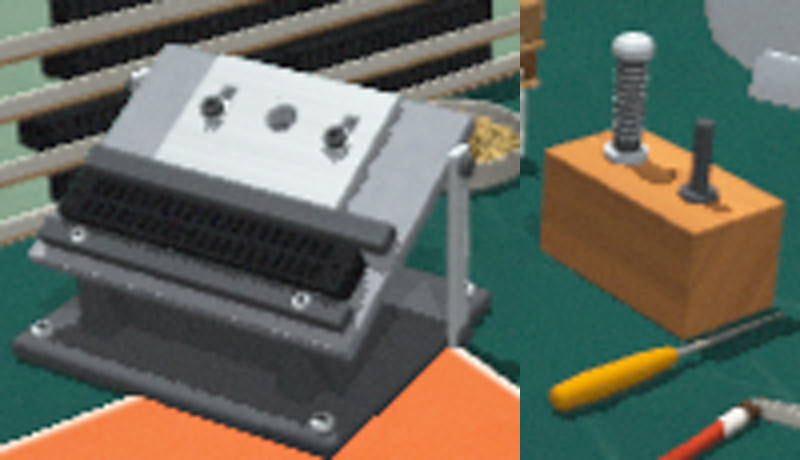

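Crop a shows the jaw hole at (243,221), the screws at (200,160) and (256,297), and the pin collar at about (620,175) with its head at (652,140). Crop b shows the jaw hole at (281,118) and the collar at (626,152). Next I'll fit the poses from these points.

```bash
cat > h.py <<'E'
import numpy as np
from rig import env
CAL={n:env.get_calibration(n) for n in("scene","top")}
def proj(n,P):
    c=CAL[n];p=c["view"]@np.r_[P,1]
    return np.array([c["cx"]+c["fx"]*p[0]/-p[2], c["cy"]-c["fy"]*p[1]/-p[2]])
def R_jig(yaw):
    c,s=np.cos(yaw),np.sin(yaw);return np.array([[c,-s,0],[s,c,0],[0,0,1]])
U=np.array([np.cos(np.pi/6),0,.5]);N=np.array([-.5,0,np.cos(np.pi/6)]);Y=np.array([0,1,0])
E
cat > fit.py <<'E'
from h import *
from scipy.optimize import least_squares
ta=lambda x,y:np.array([230+x/4,135+y/4]); sb=lambda x,y:np.array([190+x/4,160+y/4])
# params: x,y,yaw, c(table centre x), uj (jaw hole slope coord), us (screws), jl,jh jaw low/high edge, w half width
def slope(p,u,v,n): return np.array([p[3],0,.08])+u*U+v*Y+n*N
def W(p,q): return R_jig(p[2])@q+np.r_[p[0],p[1],0]
obs=[]
for n,f,pts in (("top",ta,dict(hole=(243,221),sp=(200,160),sm=(256,297),jhp=(250,95),jhm=(332,300),jlp=(140,157),jlm=(218,360),thp=(232,22),thm=(378,375),f0=(15,178),f1=(140,498),f2=(418,385),f3=(285,68))),
 ("scene",sb,dict(hole=(281,118),sp=(212,105),sm=(336,137),jhp=(215,55),jhm=(397,95),jlm=(340,207),jlp=(160,155),thp=(165,45),thm=(475,122),f0=(15,350),f1=(328,455),f2=(490,300)))):
    for k,v in pts.items(): obs.append((n,k,f(*v)))
def model(p):
    x,y,yaw,c,uj,us,jl,jh,w=p
    return dict(hole=slope(p,uj,0,.0055),sp=slope(p,us,.034,.012),sm=slope(p,us,-.034,.012),
     jhp=slope(p,jh,w,.006),jhm=slope(p,jh,-w,.006),jlp=slope(p,jl,w,.006),jlm=slope(p,jl,-w,.006),
     thp=slope(p,.065,.086,0),thm=slope(p,.065,-.086,0),
     f0=np.array([-.075,.088,.01]),f1=np.array([-.075,-.088,.01]),f2=np.array([.075,-.088,.01]),f3=np.array([.075,.088,.01]))
res=lambda p:np.concatenate([(proj(n,W(p,model(p)[k]))-o)*(2 if k=="hole" else 1) for n,k,o in obs])
r=least_squares(res,[.5,-.08,-1.2,0,.02,.02,0,.05,.05],loss="soft_l1",x_scale=.01);p=r.x
print(np.round(p,4),np.degrees(p[2]))
for (n,k,o),e in zip(obs,r.fun.reshape(-1,2)): print(n,k,np.round(e,1),end="; ")
print("\njawhole",W(p,slope(p,p[4],0,.006)),"screwmid table",W(p,slope(p,p[5],0,0)),"offset",p[4]-p[5])
print("U",R_jig(p[2])@U,"N",R_jig(p[2])@N,"Y",R_jig(p[2])@Y)
# two-view pin
def tri(z,o): 
    f=lambda q:np.concatenate([proj(n,np.r_[q,z])-v for n,v in o.items()])
    s=least_squares(f,[.5,-.3]);return s.x,np.round(s.fun,1)
print("collar",tri(.0625,dict(top=(410.8,221.9),scene=(361.5,188))))
print("head",tri(.127,dict(top=(415.7,216.5),scene=(363.25,161))))
B=[((a-420)/6.5+380,b/6.5+195) for a,b in((517,65),(740,78),(718,492),(497,480))]
b=np.array([tri(.06,dict(top=q))[0] for q in B]);print("block",b,b.mean(0))
E
python3 fit.py
```

```text
[ 5.2150e-01 -7.1600e-02 -1.1857e+00  1.0000e-04  3.5500e-02  2.9900e-02
 -2.0000e-03  6.2200e-02  5.0200e-02] -67.93532274881439
top hole [-0.1  0.4]; top sp [-0.6 -0.3]; top sm [-0.6  0. ]; top jhp [-1.1 -0.2]; top jhm [-0.4 -0. ]; top jlp [0.3 0.2]; top jlm [ 0.8 -0.5]; top thp [-0.9 -0.3]; top thm [-1.2 -0.9]; top f0 [-2.3 -0.4]; top f1 [-1.8  1.8]; top f2 [0.5 0.3]; top f3 [ 0.  -1.4]; scene hole [1.4 0.2]; scene sp [ 0.3 -0.2]; scene sm [ 0.1 -0.5]; scene jhp [ 1.9 -0.4]; scene jhm [1.2 0.3]; scene jlm [-0.3 -0.1]; scene jlp [-0.9  0.5]; scene thp [ 1.3 -0.6]; scene thm [ 0.1 -1.7]; scene f0 [-2.  -2.1]; scene f1 [ 0.4 -1. ]; scene f2 [ 1.2 -2.1]; 
jawhole [ 0.53195118 -0.09738856  0.10293409] screwmid table [ 0.53125779 -0.09567794  0.09494021] offset 0.005595457745116366
U [ 0.32532503 -0.80259805  0.5       ] N [-0.18782649  0.4633802   0.8660254 ] Y [0.9267604  0.37565299 0.        ]
collar (array([ 0.47857983, -0.31435517]), array([ 0. , -0. , -0. ,  0.1]))
head (array([ 0.47875019, -0.31430322]), array([-0.4,  0.2,  0.2, -1.4]))
block [[ 0.51063735 -0.28642485]
 [ 0.50617724 -0.34922801]
 [ 0.38982889 -0.33870723]
 [ 0.39353421 -0.27769841]] [ 0.45004442 -0.31301463]
```

Emit:
{"name": "arm_command", "arguments": {
  "steps": [
    {"delta_pos": [15.5,-42,0],"dr": [0,0,-2.5]},
    {"delta_pos": [15.5,-42,0],"dr": [0,0,-2.5]},
    {"delta_pos": [15.5,-42,0],"dr": [0,0,-2.5]},
    {"delta_pos": [15.5,-42,0],"dr": [0,0,-2.5]},
    {"delta_pos": [15.5,-42,0],"dr": [0,0,-2.5]},
    {"delta_pos": [15.5,-42,0],"dr": [0,0,-2.5]},
    {"delta_pos": [15.5,-42,0],"dr": [0,0,-2.5]},
    {"delta_pos": [15.5,-42,0],"dr": [0,0,-2.5]},
    {"delta_pos": [15.5,-42,0],"dr": [0,0,-2.5]},
    {"delta_pos": [15.5,-42,0],"dr": [0,0,-2.5]},
    {"delta_pos": [15.5,-42,0],"dr": [0,0,-2.5]},
    {"delta_pos": [15.5,-42,0],"dr": [0,0,-2.5]},
    {"delta_pos": [15.5,-42,0],"dr": [0,0,-2.5]},
    {"delta_pos": [15.5,-42,0],"dr": [0,0,-2.5]},
    {"delta_pos": [15.5,-42,0],"dr": [0,0,-2.5]},
    {"delta_pos": [15.5,-42,0],"dr": [0,0,-2.5]},
    {"delta_pos": [15.5,-42,0],"dr": [0,0,-2.5]},
    {"delta_pos": [15.5,-42,0],"dr": [0,0,-2.5]},
    {"delta_pos": [15.5,-42,0],"dr": [0,0,-2.5]},
    {"delta_pos": [15.5,-42,0],"dr": [0,0,-2.5]}
  ],
  "grip": 0.5,
  "squeeze": 80
}}

```text
time_s: 2.1
position: [0.4784, -0.3181, 0.2529]
tool_rot: [[0.927, 0.376, -0.001], [0.376, -0.927, 0.001], [-0.0, -0.001, -1.0]]
ft_force: [0.3, 0.3, -0.2]
grip_width: 0.0428
```

Emit:
{"name": "arm_command", "arguments": {
  "steps": [
    {"delta_pos": [0.5,2.2,-20]},
    {"delta_pos": [0,0,-30]},
    {"delta_pos": [0,0,-30]},
    {"delta_pos": [0,0,0]},
    {"delta_pos": [0,0,-25]},
    {"delta_pos": [0,0,-25]},
    {"delta_pos": [0,0,-25]},
    {"delta_pos": [0,0,0]},
    {"delta_pos": [0,0,0]}
  ]
}}

```text
invalid input at $.steps[0]: expected keys delta_pos, dr
```

```bash
python3 - <<'E'
from rig import env
import cv2,numpy as np
r=lambda i,x,y,w,h,k:cv2.resize(i[y:y+h,x:x+w],None,fx=k,fy=k,interpolation=cv2.INTER_CUBIC)
a=r(env.get_image("top"),360,160,100,120,4);b=r(env.get_image("scene"),310,110,100,120,4)
cv2.imwrite("pics/c.png",np.hstack([a,b]));print(env.observe())
E
```

```text
{'time_s': 2.2, 'q': array([-4.55656533e+01,  2.45557765e+01,  7.01691355e+01, -2.99391963e-02,
        8.53244131e+01, -6.74946696e+01]), 'qvel': array([ 2.70936762, -3.92259931,  6.22634442,  0.84180008, -0.08090444,
       -0.27199381]), 'joint_efforts': array([ -1.41476143, -46.93440914, -25.29580593,  -0.09370868,
         0.06385717,   0.06470355]), 'position': array([ 0.47875506, -0.32064265,  0.25157725]), 'tool_rot': array([[ 9.27630856e-01,  3.73497048e-01, -9.74568030e-04],
       [ 3.73497439e-01, -9.27631177e-01,  2.50102616e-04],
       [-8.10627100e-04, -5.96001568e-04, -9.99999494e-01]]), 'ft_force': array([-1.21520807,  1.03857328,  0.09764289]), 'wrist_torque': array([-0.0137448 , -0.03275705, -0.05339112]), 'grip_width': 0.042760519907889295}
```

View pics/c.png

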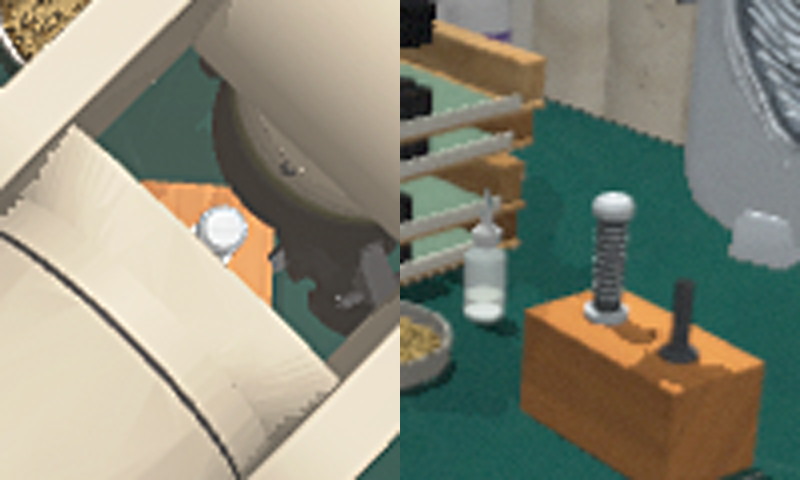

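The move was refused because its rows lacked "dr", so the arm hasn't gone down. The picture shows the pin and punch untouched, with the arm above them.

Emit:
{"name": "arm_command", "arguments": {
  "steps": [
    {"delta_pos": [0.5,2.2,-20],"dr": [0,0,0]},
    {"delta_pos": [0,0,-30],"dr": [0,0,0]},
    {"delta_pos": [0,0,-30],"dr": [0,0,0]},
    {"delta_pos": [0,0,0],"dr": [0,0,0]},
    {"delta_pos": [0,0,0],"dr": [0,0,0]}
  ]
}}

```text
time_s: 2.7
position: [0.4788, -0.314, 0.174]
tool_rot: [[0.926, 0.378, -0.0], [0.378, -0.926, 0.0], [-0.0, -0.0, -1.0]]
ft_force: [0.7, -0.7, -0.4]
grip_width: 0.0427
```

Emit:
{"name": "arm_command", "arguments": {
  "steps": [
    {"delta_pos": [0,0,-20],"dr": [0,0,0]},
    {"delta_pos": [0,0,-20],"dr": [0,0,0]},
    {"delta_pos": [0,0,-20],"dr": [0,0,0]},
    {"delta_pos": [0,0,-15],"dr": [0,0,0]},
    {"delta_pos": [0,0,0],"dr": [0,0,0]},
    {"delta_pos": [0,0,0],"dr": [0,0,0]}
  ]
}}

```text
time_s: 3.3
position: [0.4793, -0.3146, 0.1]
tool_rot: [[0.926, 0.378, 0.002], [0.378, -0.926, -0.002], [0.001, 0.002, -1.0]]
ft_force: [0.3, 0.4, 0.5]
grip_width: 0.0422
```

Emit:
{"name": "arm_command", "arguments": {
  "steps": [
    {"delta_pos": [0,0,0],"dr": [0,0,0]},
    {"delta_pos": [0,0,0],"dr": [0,0,0]},
    {"delta_pos": [0,0,0],"dr": [0,0,0]},
    {"delta_pos": [0,0,0],"dr": [0,0,0]},
    {"delta_pos": [0,0,0],"dr": [0,0,0]},
    {"delta_pos": [0,0,0],"dr": [0,0,0]}
  ],
  "grip": 0,
  "squeeze": 80
}}

```text
time_s: 3.9
position: [0.4793, -0.3145, 0.0996]
tool_rot: [[0.926, 0.378, 0.002], [0.378, -0.926, -0.002], [0.001, 0.002, -1.0]]
ft_force: [1.0, 0.2, 7.0]
grip_width: 0.0159
```

Emit:
{"name": "arm_command", "arguments": {
  "steps": [
    {"delta_pos": [0,0,25],"dr": [0,0,0]},
    {"delta_pos": [0,0,40],"dr": [0,0,0]},
    {"delta_pos": [0,0,40],"dr": [0,0,0]},
    {"delta_pos": [0,0,35],"dr": [0,0,0]},
    {"delta_pos": [2.4,28.7,0],"dr": [-2.78,-1.13,0]},
    {"delta_pos": [2.4,28.7,0],"dr": [-2.78,-1.13,0]},
    {"delta_pos": [2.4,28.7,0],"dr": [-2.78,-1.13,0]},
    {"delta_pos": [2.4,28.7,0],"dr": [-2.78,-1.13,0]},
    {"delta_pos": [2.4,28.7,0],"dr": [-2.78,-1.13,0]},
    {"delta_pos": [2.4,28.7,0],"dr": [-2.78,-1.13,0]},
    {"delta_pos": [2.4,28.7,0],"dr": [-2.78,-1.13,0]},
    {"delta_pos": [2.4,28.7,0],"dr": [-2.78,-1.13,0]},
    {"delta_pos": [2.4,28.7,-7],"dr": [-2.78,-1.13,0]},
    {"delta_pos": [2.4,28.7,-7],"dr": [-2.78,-1.13,0]},
    {"delta_pos": [0,0,0],"dr": [0,0,0]},
    {"delta_pos": [0,0,0],"dr": [0,0,0]},
    {"delta_pos": [0,0,0],"dr": [0,0,0]}
  ]
}}

```text
time_s: 5.6
position: [0.5027, -0.0279, 0.2246]
tool_rot: [[0.926, 0.326, 0.188], [0.377, -0.802, -0.463], [-0.0, 0.5, -0.866]]
ft_force: [0.4, 0.3, -1.3]
grip_width: 0.0159
```

```bash
python3 - <<'E'
from h import *
import cv2
s=env.get_image("scene");t=env.get_image("top")
cv2.imwrite("pics/d_s.png",s);cv2.imwrite("pics/d_t.png",t)
o=env.observe();P=o["position"];R=o["tool_rot"]
r=lambda i,x,y,w,h,k:cv2.resize(i[y:y+h,x:x+w],None,fx=k,fy=k,interpolation=cv2.INTER_CUBIC)
cv2.imwrite("pics/d.png",np.hstack([r(t,220,100,130,150,3)[:450],r(s,190,120,130,150,3)]))
print(P,o["q"],o["ft_force"],o["grip_width"]);print(R)
for d in(.0,.0396,.0896): print(d,P+R[:,2]*d,proj("top",P+R[:,2]*d),proj("scene",P+R[:,2]*d))
E
```

```text
[ 0.50275789 -0.02816212  0.22465584] [ -4.5982188   16.80785578  92.9801276  -31.17588736  59.70872092
 -13.16088203] [-0.30801626 -0.04337103 -1.85638988] 0.01544530320093537
[[ 9.26627931e-01  3.25630083e-01  1.87951393e-01]
 [ 3.75979596e-01 -8.02346561e-01 -4.63550795e-01]
 [-1.43930583e-04  5.00205003e-01 -8.65907001e-01]]
0.0 [ 0.50275789 -0.02816212  0.22465584] [237.48049384 194.38027421] [232.33794794 138.17151159]
0.0396 [ 0.51020077 -0.04651873  0.19036593] [253.28629404 193.64953881] [240.94045116 154.50788008]
0.0896 [ 0.51959834 -0.06969627  0.14707058] [271.48677654 192.80809222] [250.81630561 173.26237438]
```

View pics/d.png

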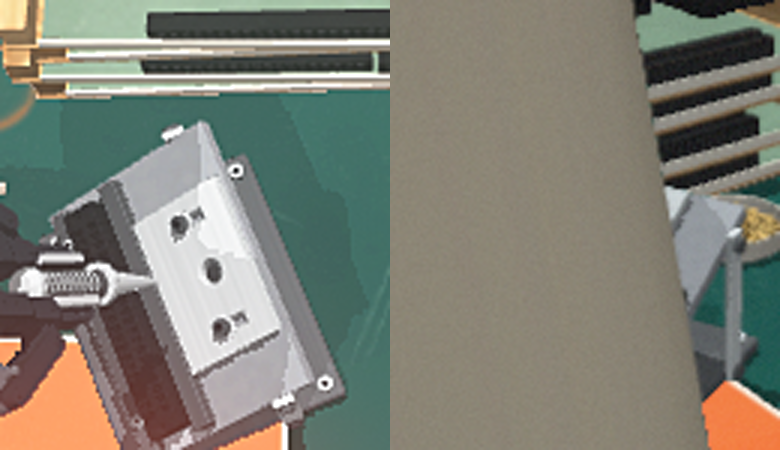

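The pin is held and tilted. In the top crop its point is at (155,283) and the jaw hole at (212,270), and the scene camera is blocked by the arm. I'll zoom in with the predicted points overlaid to check the pin-axis offset.

```bash
python3 - <<'E'
from h import *
import cv2
t=cv2.imread("pics/d_t.png");k=8;x0,y0=225,165
c=cv2.resize(t[y0:y0+60,x0:x0+90],None,fx=k,fy=k,interpolation=cv2.INTER_CUBIC)
P=np.array([.50275789,-.02816212,.22465584]);z=np.array([.187951,-.463551,-.865907])
px=lambda Q:tuple(int(v) for v in np.round((proj("top",Q)-[x0,y0]+.5)*k))
for d in(0,.0396,.0896): cv2.circle(c,px(P+z*d),3,(0,0,255),-1)
J=np.array([.53195,-.09739,.10293]);cv2.circle(c,px(J),3,(0,255,0),-1)
cv2.imwrite("pics/e.png",c);print([px(P+z*d) for d in(0,.0396,.0896)],px(J))
E
```

```text
[(104, 239), (230, 233), (376, 226)] (529, 208)
```

View pics/e.png

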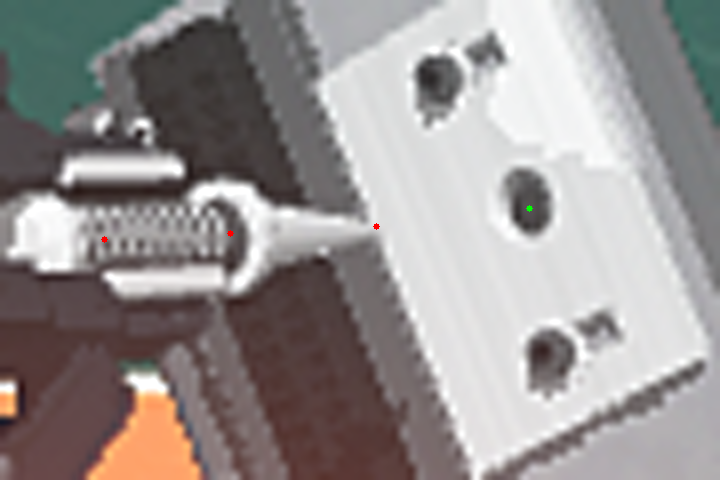

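The observed point agrees with the prediction to about 0.3 px. The jaw hole sits about 0.6 px towards +x of the fit. I'll correct for that, aim between the two holes and approach.

Emit:
{"name": "arm_command", "arguments": {
  "steps": [
    {"delta_pos": [1.8,-0.4,0.6],"dr": [0,0,0]},
    {"delta_pos": [2.2,-5.5,-10.3],"dr": [0,0,0]},
    {"delta_pos": [2.2,-5.5,-10.3],"dr": [0,0,0]},
    {"delta_pos": [2.2,-5.5,-10.3],"dr": [0,0,0]},
    {"delta_pos": [1.5,-3.7,-6.9],"dr": [0,0,0]},
    {"delta_pos": [0,0,0],"dr": [0,0,0]},
    {"delta_pos": [0,0,0],"dr": [0,0,0]}
  ]
}}

```text
time_s: 6.4
position: [0.5126, -0.0479, 0.187]
tool_rot: [[0.926, 0.327, 0.188], [0.377, -0.802, -0.463], [-0.001, 0.5, -0.866]]
ft_force: [0.0, 0.7, -0.5]
grip_width: 0.0161
```

```bash
cat > st.py <<'E'
from h import *
import sys,cv2
o=env.observe();P=o["position"];R=o["tool_rot"];H=np.array([.53126,-.09568,.09494])
Rj=R_jig(np.radians(-67.935));A=np.c_[Rj@U,Rj@Y,Rj@N]
q=P+R[:,2]*.0896
print("t",o["time_s"],"point u,v,n mm",np.round((q-H)@A*1e3,2),"F u,v,n",np.round(o["ft_force"]@A,1),"axis err deg",np.round(np.degrees(np.cross(-R[:,2],A[:,2])@A),2),"grip",o["grip_width"])
if len(sys.argv)>1:
    t=env.get_image("top");k=8;x0,y0=225,165
    c=cv2.resize(t[y0:y0+60,x0:x0+90],None,fx=k,fy=k,interpolation=cv2.INTER_CUBIC)
    x,y=np.round((proj("top",q)-[x0,y0]+.5)*k).astype(int);print(x,y)
    cv2.circle(c,(int(x),int(y)),2,(0,0,255),-1);cv2.imwrite(f"pics/{sys.argv[1]}.png",c)
E
python3 st.py f
```

```text
t 6.4 point u,v,n mm [ 1.6   0.71 15.76] F u,v,n [-0.8  0.3 -0.1] axis err deg [-0.01  0.    0.  ] grip 0.01605225409720616
489 214
```

View pics/f.png

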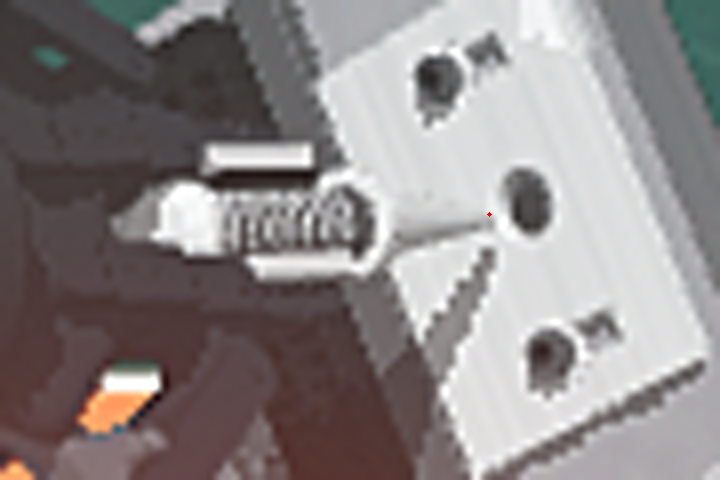

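The tip is at about (493,215), roughly 10 mm above the jaw. Projected down, it lands about 2.3 mm downslope of the jaw-hole centre (527,203), as wanted, and 0.9 mm off in v. I'll correct v and enter.

Emit:
{"name": "arm_command", "arguments": {
  "steps": [
    {"delta_pos": [0.8,0.3,0],"dr": [0,0,0]},
    {"delta_pos": [0.9,-2.3,-4.3],"dr": [0,0,0]},
    {"delta_pos": [0.9,-2.3,-4.3],"dr": [0,0,0]},
    {"delta_pos": [0.9,-2.3,-4.3],"dr": [0,0,0]},
    {"delta_pos": [0.9,-2.3,-4.3],"dr": [0,0,0]},
    {"delta_pos": [0.9,-2.3,-4.3],"dr": [0,0,0]},
    {"delta_pos": [0,0,0],"dr": [0,0,0]}
  ]
}}

```text
time_s: 7.15
position: [0.5177, -0.0593, 0.1649]
tool_rot: [[0.926, 0.328, 0.187], [0.377, -0.802, -0.463], [-0.002, 0.5, -0.866]]
ft_force: [-0.4, 0.1, -2.1]
grip_width: 0.016
```

```bash
python3 st.py g
```

```text
t 7.15 point u,v,n mm [ 1.3   1.09 -9.63] F u,v,n [-1.3 -0.3 -1.7] axis err deg [ 0.04 -0.03  0.  ] grip 0.016017069317782275
551 210
```

View pics/g.png

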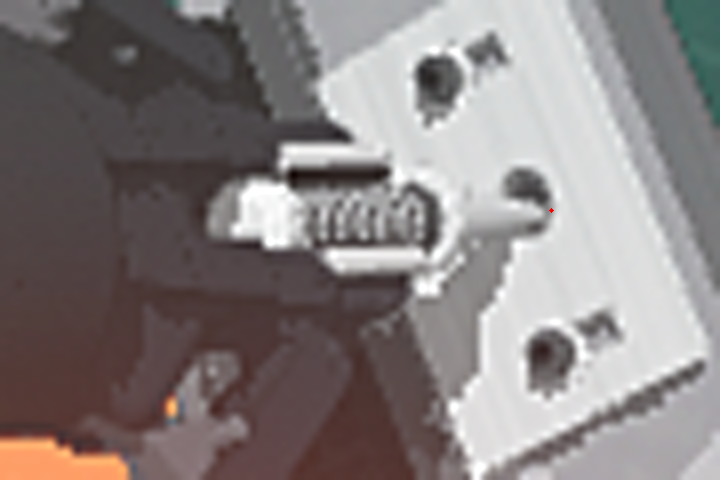

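The pin is in the jaw hole with its tip visible at (545,210) and no contact. Its axis lies about 8 px, or 1.5 mm, to -v of the hole centre. I'll shift +v and go deeper, watching the force.

Emit:
{"name": "arm_command", "arguments": {
  "steps": [
    {"delta_pos": [1.0,0.4,0],"dr": [0,0,0]},
    {"delta_pos": [0.75,-1.85,-3.46],"dr": [0,0,0]},
    {"delta_pos": [0.75,-1.85,-3.46],"dr": [0,0,0]},
    {"delta_pos": [0,0,0],"dr": [0,0,0]},
    {"delta_pos": [0,0,0],"dr": [0,0,0]}
  ]
}}

```text
time_s: 7.7
position: [0.5204, -0.0624, 0.1586]
tool_rot: [[0.926, 0.327, 0.188], [0.377, -0.802, -0.463], [-0.001, 0.5, -0.866]]
ft_force: [-0.1, -0.3, -0.7]
grip_width: 0.0156
```

```bash
python3 st.py
```

```text
t 7.7 point u,v,n mm [  1.55   2.44 -16.99] F u,v,n [-0.2 -0.2 -0.7] axis err deg [-0.01  0.    0.  ] grip 0.015553657122233647
```

Emit:
{"name": "arm_command", "arguments": {
  "steps": [
    {"delta_pos": [0.38,-0.93,-1.73],"dr": [0,0,0]},
    {"delta_pos": [0.38,-0.93,-1.73],"dr": [0,0,0]},
    {"delta_pos": [0.38,-0.93,-1.73],"dr": [0,0,0]},
    {"delta_pos": [0,0,0],"dr": [0,0,0]},
    {"delta_pos": [0,0,0],"dr": [0,0,0]}
  ]
}}

```text
time_s: 8.2
position: [0.5217, -0.0652, 0.1536]
tool_rot: [[0.926, 0.327, 0.189], [0.378, -0.802, -0.463], [-0.0, 0.5, -0.866]]
ft_force: [1.2, -1.5, -1.1]
grip_width: 0.0154
```

```bash
python3 st.py
```

```text
t 8.2 point u,v,n mm [  1.79   2.66 -22.93] F u,v,n [ 1.   0.6 -1.9] axis err deg [-0.04  0.03 -0.  ] grip 0.015354542473795424
```

Emit:
{"name": "arm_command", "arguments": {
  "steps": [
    {"delta_pos": [0.38,-0.93,-1.73],"dr": [0,0,0]},
    {"delta_pos": [0.38,-0.93,-1.73],"dr": [0,0,0]},
    {"delta_pos": [0,0,0],"dr": [0,0,0]},
    {"delta_pos": [0,0,0],"dr": [0,0,0]}
  ]
}}

```text
time_s: 8.6
position: [0.5223, -0.0669, 0.1499]
tool_rot: [[0.926, 0.327, 0.188], [0.378, -0.802, -0.463], [-0.001, 0.5, -0.866]]
ft_force: [1.0, -1.1, 0.2]
grip_width: 0.0159
```

```bash
python3 st.py
```

```text
t 8.6 point u,v,n mm [  1.43   2.59 -26.98] F u,v,n [ 1.3  0.5 -0.6] axis err deg [-0.03 -0.    0.  ] grip 0.01591050946392171
```

Emit:
{"name": "arm_command", "arguments": {
  "steps": [
    {"delta_pos": [0.38,-0.93,-1.73],"dr": [0,0,0]},
    {"delta_pos": [0.38,-0.93,-1.73],"dr": [0,0,0]},
    {"delta_pos": [0,0,0],"dr": [0,0,0]},
    {"delta_pos": [0,0,0],"dr": [0,0,0]}
  ]
}}

```text
time_s: 9.0
position: [0.523, -0.0687, 0.1463]
tool_rot: [[0.926, 0.328, 0.188], [0.378, -0.802, -0.463], [-0.001, 0.5, -0.866]]
ft_force: [0.6, 2.7, 0.2]
grip_width: 0.0154
```

```bash
python3 st.py
```

```text
t 9.0 point u,v,n mm [  1.23   2.48 -31.08] F u,v,n [-1.9  1.6  1.3] axis err deg [-0.01 -0.02  0.  ] grip 0.01538926713200257
```

Emit:
{"name": "arm_command", "arguments": {
  "steps": [
    {"delta_pos": [0.38,-0.93,-1.73],"dr": [0,0,0]},
    {"delta_pos": [0.38,-0.93,-1.73],"dr": [0,0,0]},
    {"delta_pos": [0,0,0],"dr": [0,0,0]},
    {"delta_pos": [0,0,0],"dr": [0,0,0]}
  ]
}}

```text
time_s: 9.4
position: [0.5237, -0.0704, 0.1428]
tool_rot: [[0.926, 0.327, 0.188], [0.378, -0.802, -0.463], [-0.001, 0.5, -0.866]]
ft_force: [0.8, 4.1, -1.3]
grip_width: 0.0158
```

```bash
python3 st.py k
```

```text
t 9.4 point u,v,n mm [  1.15   2.46 -35.03] F u,v,n [-3.6  2.3  0.6] axis err deg [-0.01 -0.03  0.  ] grip 0.015785851573706874
609 202
```

View pics/k.png

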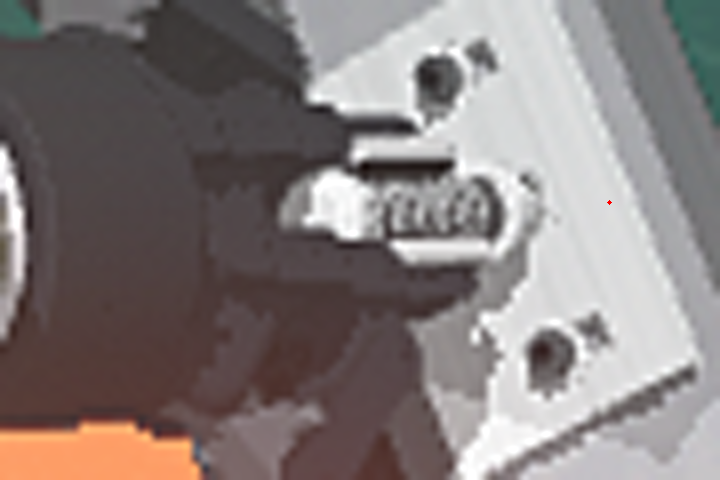

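The jaw is being drawn in: its corner moved from (707,360) to (695,367), about 2.5 mm, and the screw slots look shorter. The forces call for a small shift to -u and +v, so I'll make that and continue.

Emit:
{"name": "arm_command", "arguments": {
  "steps": [
    {"delta_pos": [0.15,0.7,-0.35],"dr": [0,0,0]},
    {"delta_pos": [0.28,-0.7,-1.3],"dr": [0,0,0]},
    {"delta_pos": [0.28,-0.7,-1.3],"dr": [0,0,0]},
    {"delta_pos": [0,0,0],"dr": [0,0,0]},
    {"delta_pos": [0,0,0],"dr": [0,0,0]}
  ]
}}

```text
time_s: 9.95
position: [0.5243, -0.0713, 0.14]
tool_rot: [[0.926, 0.327, 0.188], [0.377, -0.802, -0.463], [-0.001, 0.5, -0.866]]
ft_force: [-2.3, 3.6, -0.1]
grip_width: 0.0157
```

```bash
python3 st.py
```

```text
t 9.95 point u,v,n mm [  0.72   2.71 -37.94] F u,v,n [-3.6 -0.7  2. ] axis err deg [ 0.   -0.01  0.  ] grip 0.015650047885454346
```

Emit:
{"name": "arm_command", "arguments": {
  "steps": [
    {"delta_pos": [-0.2,0.5,-0.3],"dr": [0,0,0]},
    {"delta_pos": [0.28,-0.7,-1.3],"dr": [0,0,0]},
    {"delta_pos": [0.28,-0.7,-1.3],"dr": [0,0,0]},
    {"delta_pos": [0,0,0],"dr": [0,0,0]},
    {"delta_pos": [0,0,0],"dr": [0,0,0]}
  ]
}}

```text
time_s: 10.45
position: [0.5248, -0.0723, 0.137]
tool_rot: [[0.926, 0.327, 0.188], [0.377, -0.802, -0.463], [-0.001, 0.5, -0.866]]
ft_force: [-1.7, 0.7, -0.5]
grip_width: 0.0157
```

```bash
python3 st.py
```

```text
t 10.45 point u,v,n mm [  0.18   2.77 -41.11] F u,v,n [-1.4 -1.3  0.2] axis err deg [ 0.   -0.01 -0.  ] grip 0.015681526431087948
```

Emit:
{"name": "arm_command", "arguments": {
  "steps": [
    {"delta_pos": [0.14,-0.55,-1.0],"dr": [0,0,0]},
    {"delta_pos": [0.19,-0.46,-0.87],"dr": [0,0,0]},
    {"delta_pos": [0,0,0],"dr": [0,0,0]},
    {"delta_pos": [0,0,0],"dr": [0,0,0]}
  ]
}}

```text
time_s: 10.85
position: [0.5251, -0.0733, 0.1353]
tool_rot: [[0.926, 0.327, 0.188], [0.378, -0.802, -0.463], [-0.001, 0.5, -0.866]]
ft_force: [-2.4, 2.9, 0.1]
grip_width: 0.0155
```

```bash
python3 st.py
```

```text
t 10.85 point u,v,n mm [  0.17   2.79 -43.13] F u,v,n [-3.1 -1.2  1.9] axis err deg [-0.02 -0.    0.  ] grip 0.015510787863820177
```

Emit:
{"name": "arm_command", "arguments": {
  "steps": [
    {"delta_pos": [0,-0.25,-1.0],"dr": [0,0,0]},
    {"delta_pos": [0.19,-0.46,-0.87],"dr": [0,0,0]},
    {"delta_pos": [0,0,0],"dr": [0,0,0]},
    {"delta_pos": [0,0,0],"dr": [0,0,0]}
  ]
}}

```text
time_s: 11.25
position: [0.5254, -0.0736, 0.1344]
tool_rot: [[0.926, 0.327, 0.189], [0.378, -0.801, -0.464], [0.0, 0.501, -0.866]]
ft_force: [-7.1, 8.8, 10.7]
grip_width: 0.0157
```

```bash
python3 st.py
```

```text
t 11.25 point u,v,n mm [  0.16   2.97 -44.05] F u,v,n [-4.1 -3.3 14.7] axis err deg [-0.08  0.05 -0.  ] grip 0.015695192820294232
```

The depth is -44.05 mm, against -44 expected, and the axial force is 14.7 N. I'll make one more small push to tell the collar from a jam.

Emit:
{"name": "arm_command", "arguments": {
  "steps": [
    {"delta_pos": [0.0,-0.1,-0.6],"dr": [0,0,0]},
    {"delta_pos": [0,0,0],"dr": [0,0,0]},
    {"delta_pos": [0,0,0],"dr": [0,0,0]}
  ]
}}

```text
time_s: 11.55
position: [0.5254, -0.0736, 0.1343]
tool_rot: [[0.926, 0.327, 0.19], [0.378, -0.801, -0.464], [0.001, 0.501, -0.865]]
ft_force: [-9.4, 10.8, 17.3]
grip_width: 0.0155
```

```bash
python3 st.py m
```

```text
t 11.55 point u,v,n mm [  0.16   2.99 -44.13] F u,v,n [-3.1 -4.7 21.7] axis err deg [-0.1   0.08  0.  ] grip 0.01550385988825786
626 201
```

View pics/m.png

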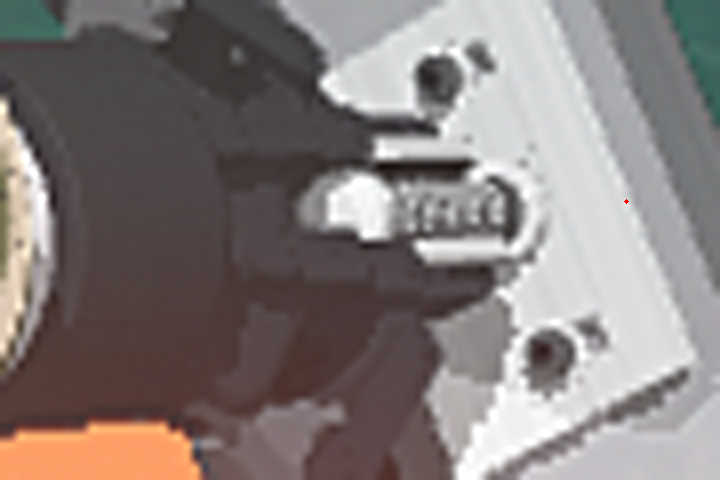

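The push only raised the force to 22 N with 0.08 mm of travel, so the collar is seated. The jaw corner is now at (692,367). I'll relax the press, let go and back off along the pin axis.

Emit:
{"name": "arm_command", "arguments": {
  "steps": [
    {"delta_pos": [-0.4,0.2,0.5],"dr": [0,0,0]},
    {"delta_pos": [0,0,0],"dr": [0,0,0]}
  ]
}}

```text
time_s: 11.8
position: [0.5253, -0.0735, 0.1344]
tool_rot: [[0.926, 0.327, 0.19], [0.378, -0.801, -0.464], [0.001, 0.501, -0.865]]
ft_force: [-4.9, 7.7, 10.8]
grip_width: 0.0159
```

Emit:
{"name": "arm_command", "arguments": {
  "steps": [
    {"delta_pos": [0,0,0],"dr": [0,0,0]},
    {"delta_pos": [0,0,0],"dr": [0,0,0]},
    {"delta_pos": [0,0,0],"dr": [0,0,0]},
    {"delta_pos": [0,0,0],"dr": [0,0,0]},
    {"delta_pos": [0,0,0],"dr": [0,0,0]},
    {"delta_pos": [0,0,0],"dr": [0,0,0]}
  ],
  "grip": 0.5
}}

```text
time_s: 12.4
position: [0.525, -0.0739, 0.1334]
tool_rot: [[0.926, 0.327, 0.188], [0.378, -0.802, -0.463], [-0.001, 0.5, -0.866]]
ft_force: [0.4, -0.0, -0.1]
grip_width: 0.0428
```

Emit:
{"name": "arm_command", "arguments": {
  "steps": [
    {"delta_pos": [-1.9,4.6,8.7],"dr": [0,0,0]},
    {"delta_pos": [-3.8,9.3,17.3],"dr": [0,0,0]},
    {"delta_pos": [-3.8,9.3,17.3],"dr": [0,0,0]},
    {"delta_pos": [-5.6,13.9,26],"dr": [0,0,0]},
    {"delta_pos": [-5.6,13.9,26],"dr": [0,0,0]},
    {"delta_pos": [-10,35,10],"dr": [0,0,0]},
    {"delta_pos": [-15,45,0],"dr": [0,0,0]},
    {"delta_pos": [-15,45,0],"dr": [0,0,0]},
    {"delta_pos": [-15,45,0],"dr": [0,0,0]},
    {"delta_pos": [-15,45,0],"dr": [0,0,0]},
    {"delta_pos": [-15,45,0],"dr": [0,0,0]},
    {"delta_pos": [0,0,0],"dr": [0,0,0]}
  ]
}}

```text
time_s: 13.6
position: [0.4174, 0.2416, 0.2391]
tool_rot: [[0.924, 0.332, 0.191], [0.383, -0.8, -0.461], [0.0, 0.499, -0.867]]
ft_force: [0.6, -0.1, -0.8]
grip_width: 0.0429
```

```bash
python3 - <<'E'
from rig import env
import cv2,numpy as np
r=lambda i,x,y,w,h,k:cv2.resize(i[y:y+h,x:x+w],None,fx=k,fy=k,interpolation=cv2.INTER_CUBIC)
t=env.get_image("top");s=env.get_image("scene")
cv2.imwrite("pics/n.png",np.vstack([r(t,230,130,220,145,3.6)[:330][:,:792] if 0 else r(t,230,130,220,100+45,2)[:290], r(s,190,140,220,145,2)]))
print(env.observe()["time_s"],env.observe()["position"],env.observe()["grip_width"])
E
```

```text
13.7 [0.41879829 0.23801078 0.23909685] 0.04252872022100565
```

View pics/n.png

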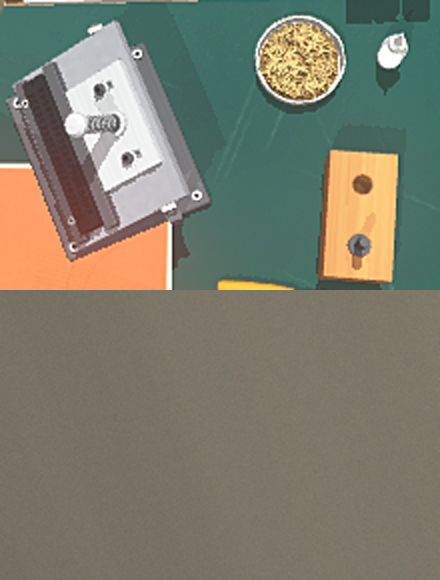

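The top view shows the pin standing in the jig with its head at (76,125). The jaw is up against the comb, the punch is still in the block at (360,245), and the tin and bottle haven't moved. Next is a numeric check of the head position, then I'll hand in.

```bash
python3 - <<'E'
from h import *
H=np.array([.53126,-.09568,.09494]);Rj=R_jig(np.radians(-67.935));Y_=Rj@Y*.0028;n=Rj@N
for h in(.06,.068): print("head pred",proj("top",H+Y_+n*(.006+h)),"seen ~",(268,192.5))
print(env.close_job())
E
```

```text
head pred [267.75136017 191.21152074] seen ~ (268, 192.5)
head pred [264.91722562 191.32780959] seen ~ (268, 192.5)
the job is handed in; nothing more can be done
None
```

I took the draw pin out of the block, tilted it 30° square to the slope and pushed it through both holes until its collar sat on the jaw. I then let go and backed off along the pin's axis. The job was handed in at about 13.7 s of the 38 s allowed.

**Seating:** The point ended 44.1 mm below the table hole, against 44 mm expected. A last small push moved the pin only 0.08 mm while the axial force rose from 15 to 22 N, so the collar was resting on the jaw.

**Jaw:** Partway down, the pictures showed the jaw drawn about 2.5 mm towards the comb. It had moved a little further by the end. I did not measure its final slide position directly.

**Surroundings:** After release, the top view showed the pin standing in the jig, the comb in its place, the punch still in the block, and the tin and bottle unmoved. The file lay mostly outside the final crop, so I did not check it fully.

**Checks that disagreed or failed:**
- **Across the slope:** the hole was 2–3 mm from where my first fit put it. I corrected this from pictures and force during insertion.
- **Pin head:** in the last picture it was about 1–3 pixels from my prediction, which is within my reading error.
- **Scene camera:** the arm blocked it, so there was no second view of the final state.
- **Refused command:** one move call was rejected for a missing field, and nothing moved.

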